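# Hang the stone basket on the balanced swing arm to drip

## Robot

A 6-joint arm with a two-finger parallel gripper is mounted at the origin on a cart in front of the work surface, level with it; the furniture and walls round the work are solid. World frame = base frame: x ahead of the robot, y to its left, z up, the work surface at z = 0. Lengths are in m, angles in rad, forces in N, time in s.
With the tool pointing down it reaches from about 0.35 to 0.85 m from the base axis. Payload 8.1 kg.
Tool frame: the origin (TCP) lies at the very end of the fingers, on their centre line; the grasp point (between the pads) lies 19 mm behind it; z points along the fingers, y is the line along which they close (so a half turn about z gives the same grasp; the last joint's range is limited). The gripper opens to 93 mm and grips with 3 to 60 N. Pads are 15 mm wide; open, the fingers measure 128 mm over their backs; the gripper's body (75 mm by 188 mm) begins 65 mm behind the grasp point.
Start: joints at [1.16, 0.13, 1.488, -0, 1.523, -0.085], TCP at [0.192, 0.568, 0.219] pointing down, gripper open.
Joint ranges: [-2.96, 2.96], [-0.89, 2.26], [0.02, 2.5], [-1.34, 4.48], [0, 2.73], [-2.66, 2.66]. Speed limits (rad/s): [2.39, 2.39, 2.79, 3.14, 3.14, 3.14].

## Interface

Orientations are given as a unit quaternion [x, y, z, w].
In Python, from plant import bot gives the robot as it stands.
- The arm moves only by the tool drive_tool, never from a script. Its argument "series" is a list of rows, each a list of 3 entries, a list of its own where there are three numbers: the shift along the tool's x, y, z in units of 4 cm (1.0 is 4 cm), then the turn about the tool's z in units of 6 degrees (1.0 is 6 degrees), then the gripper command: -1 is shut, 1 is fully open, values between are in proportion. A call has 1 to 8 rows; each row shifts and turns the commanded pose from where the row before left it, along the tool's axes as they then stand; what a row does not reach is not made up. A row lasts 1/12 s, in which the tool goes at most 41.7 mm and 7.16 degrees, less where a joint would pass 70% of its speed; a pose out of reach is approached as far as the arm can. A call with a number of a shift or a turn outside -1 to 1 is refused whole. A call with a gripper value outside its range is refused whole. The fingers move at their own pace and stop on an object; the grip force is fixed at half the most. Time passes only in rows, so rows that do not move let the fingers close. It gives the time, the measured TCP pose, the force, the opening and the grip force at its end, in the units of the state.
- bot.get_state(): the state, without advancing time (a new reading comes with each control period).
- bot.capture(name): name is "scene" or "top"; returns a dict with "image" (420x560x3 uint8, red, green, blue), "range_z" (420x560 float32, m along the optical axis (not along the pixel's ray), 0 where there is no reading), "fx", "fy", "cx", "cy" (pixels), "D" ([k1, k2, p1, p2, k3] as OpenCV has them; the pictures are not rectified), "xyz" and "rotation" of the camera in the world. Camera axes: x right, y up, looking along -z (the intrinsics and any distortion apply to the point x, -y, -z); pixel columns grow to the right and rows downward; lengths in m; the calibration is good to about 2 mm. A picture is of the moment at which its call begins.
- bot.finish_job(): hands the job in; it is judged then, once.
Trained networks look in a picture, given as the dict that the camera call returned (one of the last four; its "shot" number tells which), for a name from the list of things; names that differ only in an ending like _2 or _b are one class to them, and where a whole thing is asked for, a point or a joint stands for the part that bears it (a point fixed in the world has none). Each returns a list of dicts, best first, with "conf" (0 to 1); they miss things now and then, are a little off and sometimes report something else, mostly with a low value. They report only what shows in the picture. A call takes as long as a camera call.
- bot.masks_of(picture, thing): "mask" (420x560 bool, what is visible of it) and "location" ([column, row] in pixels, amid what is visible of it).
The state is a dict: "time_s": time; "q": joint angles; "qvel": joint speeds; "joint_efforts": joint torques, N m; "tool_pos": TCP position; "ee_rot": TCP orientation; "force": force on the tool from outside, world axes, zero at the start; "wrist_torque": the same for the moment, N m; "finger_gap": opening from 0.0 (shut) to 1.0 (fully open); "grasp_force": force on a finger pad.
Only numpy, scipy, OpenCV 4.12 (cv2) and the standard library are available. Lean on these libraries where they do the work, as an engineer would, in place of code of your own. Each camera call takes 0.05 s, during which the arm holds its last target. There are 200 camera calls.

## Task

Take the wire basket of rough stones out of the pink tray by its red knob and hang it on the spring-balanced arm over the white tray: slide its rod into the slot of the fork and seat the brass collar on the fork behind the yellow lips. The arm sinks under the weight: go down with it slowly, keep hold until the arm carries the whole load and stands still, and only then let go, so that the arm neither drops nor springs up. Do not press hard on the fork, and leave the things lying around where they are.

Things in the scene. Friction and masses are not known exactly. Their poses are not given: they have to be found in the camera images.
- basket_knob (a point): Centre of the red grip knob (upright cylinder, 24 mm diameter, 30 mm high) on top of the loose dip basket's central 8 mm steel rod; 135 mm above the basket's underside, its lower face 25 mm above the collar's underside. z: up the rod.
- basket_collar (a point): Centre of the underside of the brass collar (disc, 26 mm diameter, 7 mm thick) on the basket's rod, 95 mm above the basket's underside and 40 mm below the knob's centre. Below it the bare 8 mm rod goes down into the wire basket, whose rim is 55 mm lower.
- fork_seat (a point): Point on the fork where the collar's underside centre belongs: middle of the slot, level with the tine tops. -x points out of the fork's open mouth, away from the stand (turns with the swing, stays level as the arm sinks); z up. Tines end 22 mm out; yellow lips 16 to 22 mm out stand 5 mm above the tine tops; a back wall, 6 mm high, stands 16 mm inward.
- beam_pivot (a point): Pivot of the balanced arm's upper link at the stand end, 175 mm above the worktop. The link is 180 mm long from here to the fork's pivot (fork). The green stand's post (top 206 mm above the worktop, base 100 mm diameter) is 20 mm further from the fork.
- beam (a joint): Sink angle, rad: 0 = empty, at its upper stop, link tilted 0.20 rad upward to the fork; grows as the arm sinks, lower stop 0.45. Upward tilt = 0.20 minus this value: the fork moves on a 180 mm radius arc. The spring gives way from about 1 N down on the fork, then about 110 N per metre of sink, damped; the basket brings it to rest 20 to 75 mm down, depending on its mass.
- swing_head (a joint): Swing angle of the arm about the stand's vertical post, rad, positive anticlockwise seen from above; light friction (about 0.35 N sideways at the fork moves it), stays where it is left.
- basket: The round wire dip basket as a whole (75 mm diameter, wall 40 mm high, stones fixed in it); origin at the centre of its underside, z up the rod. Its mass differs from run to run, 0.3 to 0.95 kg.
- fork: The fork at the arm's end: slot 14 mm wide between two steel tines, each 11 wide and 6 mm thick. Collar play 3 mm fore and aft between lips and back wall, rod play 3 mm to each side. Enter through the mouth with the collar's underside about 10 mm above the tine tops, then lower. Origin at its link pivot, 40 mm inward of fork_seat, at the same height.
- white_tray: White drip tray, 141 x 151 mm, rim 28 mm high, standing fixed under the fork; origin at the centre of its underside.
- pink_tray: Pink tray, 191 x 201 mm, rim 30 mm high, fixed; origin at the centre of its underside. The basket stands in it at the start, on its floor 3 mm above the worktop.
- wax_bar_green_mid (a point): Bystander: green compound bar, 34 x 88 x 28 mm; its centre.
- powder_pot_mid (a point): Bystander: pot with blue lid, 56 mm diameter, 52 mm high; its centre.
- marker_mid (a point): Bystander: red and white pen, 17 x 135 x 16 mm; its centre.
- tape_roll_mid (a point): Bystander: roll of tape, 95 mm diameter, 25 mm high; its centre.
- sand_pad_mid (a point): Bystander: abrasive hand pad, 36 x 55 x 14 mm; its centre.

How it is judged:
On the way, in this order (a step that is already met when the one before it is completed fails the run):
1. the basket is lifted out of the pink tray by the gripper (height (world z) of basket_collar above 0.15 m and contact force between the fingers and basket above 0.3 N), for 0.1 s.
2. the collar sits in the fork, the arm has sunk and stands still, and the basket is still held (horizontal distance between basket_collar and fork_seat below 0.007 m and z of basket_collar in the frame of fork_seat between -0.003 and 0.003 m and value of joint beam above 0.05 rad and velocity of joint beam between -0.05 and 0.05 rad/s and contact force between the fingers and basket above 0.3 N), for 0.2 s.
At the end, for the whole second after the job is handed in: Basket hangs on the fork over the white tray (within 60 mm): collar on the tines (3 mm in height, 7 mm of the seat centre), upright within 0.15 rad, arm sunk more than 0.05 rad; arm (0.08 rad/s) and basket (40 mm/s) at rest, gripper let go (horizontal distance between basket_collar and fork_seat below 0.007 m and z of basket_collar in the frame of fork_seat between -0.003 and 0.003 m and angle between basket's own z axis and vertical below 0.15 rad and horizontal distance between basket and white_tray below 0.06 m and value of joint beam above 0.05 rad and velocity of joint beam between -0.08 and 0.08 rad/s and linear speed of basket below 0.04 m/s and contact force between the fingers and basket below 0.05 N); the robot touches nothing.
It fails at once if the arm drops or springs up when the basket is not held (faster than 0.24 rad/s, about 43 mm/s at the fork) (contact force between the fingers and basket below 0.02 N and (velocity of joint beam above 0.24 rad/s or velocity of joint beam below -0.24 rad/s)).
It fails at once if the arm is forced up or down faster than 0.7 rad/s (about 125 mm/s at the fork) (velocity of joint beam above 0.7 rad/s or velocity of joint beam below -0.7 rad/s).
It fails at once if the basket is pressed on the fork with more than 18 N (contact force between basket and fork above 18 N).
It fails at once if the basket is tipped by more than 0.4 rad (angle between basket's own z axis and vertical above 0.4 rad).
It fails at once if a thing lying around is moved by more than 30 mm (distance of any of wax_bar_green_mid, powder_pot_mid, marker_mid, tape_roll_mid, sand_pad_mid from where it was at the start of the episode above 0.03 m).
It also fails if it takes over 72 s, if anything falls off the work surface, if the arm or the gripper's body presses on something with over 40 N, if the wrist force passes 120 N, or if a joint passes its speed limit or range.

## Working session

There is one attempt and no reset: what is moved stays moved. The work goes in short steps, Python scripts to look and compute and a tool call to move; the robot and the scene stay as the last step left them, time stands still between calls to the robot, and variables do not carry over. Pictures are saved under pics/ and viewed, at most 10 in all, crops included, and the job is handed in when it is done.

Besides the shell and the picture viewer there is one more tool, called as a command line: name --argument value ..., lists and objects as JSON in quotes. drive_tool: Moves the arm, as the interface text tells. Shifts and turns lie within -1 to 1; 1 stands for 4 cm of shift or 6 degrees of turn. Its arguments: {"type":"object","properties":{"series":{"type":"array","items":{"type":"array"}}},"required":["series"]}

```bash
mkdir -p pics
cat > h.py <<'E'
import numpy as np, cv2
from plant import bot
def pts(c,mask=None):
    d=c["range_z"]; m=(d>0) if mask is None else (mask&(d>0))
    v,u=np.nonzero(m); z=d[v,u].astype(float)
    K=np.array([[c["fx"],0,c["cx"]],[0,c["fy"],c["cy"]],[0,0,1.]])
    n=cv2.undistortPoints(np.stack([u,v],1).astype(np.float64)[:,None],K,np.array(c["D"],float))[:,0]
    P=np.stack([n[:,0]*z,-n[:,1]*z,-z],1)
    return P@rot(c).T+np.array(c["xyz"]),u,v
def rot(c):
    r=np.array(c["rotation"],float)
    if r.shape==(3,3): return r
    from scipy.spatial.transform import Rotation as R
    return R.from_quat(r).as_matrix()
def save(c,n): cv2.imwrite(f"pics/{n}.png",c["image"][:,:,::-1])
E
python3 - <<'E'
from h import *
s=bot.get_state(); print(s)
for n in("scene","top"):
    c=bot.capture(n); save(c,n+"0"); print(n,c["xyz"],c["rotation"])
    for t in ["basket_knob","basket_collar","basket","fork","fork_seat","beam_pivot","white_tray","pink_tray","wax_bar_green_mid","powder_pot_mid","marker_mid","tape_roll_mid","sand_pad_mid"]:
        try: r=bot.masks_of(c,t)
        except Exception as e: print(t,e); continue
        for k in r[:2]:
            if k["conf"]<.3: continue
            P,u,v=pts(c,k["mask"])
            if len(P): print(t,round(k["conf"],2),np.round(k["location"]),len(P),np.round(np.median(P,0),3),np.round(np.percentile(P,3,0),3),np.round(np.percentile(P,97,0),3))
E
```

```text
{'time_s': 0.0, 'q': array([ 1.15959420e+00,  1.31153714e-01,  1.48925081e+00, -4.60971180e-06,
        1.52302586e+00, -8.53849482e-02]), 'qvel': array([-0.00049568,  0.00021856, -0.00067934, -0.00016225, -0.00018351,
        0.00028094]), 'joint_efforts': array([-6.21837953e-04, -5.59830594e+01, -4.91763747e+01,  7.68582872e-02,
        3.57072044e-02, -2.47348516e-04]), 'tool_pos': array([0.19179372, 0.56792019, 0.21760755]), 'ee_rot': array([ 1.62188786e-01,  9.86759319e-01, -8.91250116e-04, -2.23579216e-04]), 'force': array([-0.02869437, -0.61463774, -0.64218365]), 'wrist_torque': array([ 0.03154469,  0.06964904, -0.02813299]), 'grasp_force': 0.0, 'finger_gap': 0.9980107376533572}
scene [-0.44219017 -0.31334869  1.42847418] [ 0.26427899 -0.19622789 -0.58287197  0.74290746]
basket_knob 0.61 [195. 245.] 560 [0.409 0.2   0.022] [ 0.375  0.168 -0.001] [0.461 0.238 0.151]
basket_collar 0.78 [195. 246.] 554 [0.409 0.201 0.024] [ 0.375  0.168 -0.001] [0.459 0.237 0.151]
basket 0.58 [196. 246.] 554 [0.408 0.199 0.022] [ 0.375  0.167 -0.001] [0.456 0.235 0.151]
fork 0.68 [336. 217.] 202 
[... 2149 characters left out ...]
0.74 [331. 243.] 1683 [ 0.47  -0.21   0.006] [ 0.41  -0.289 -0.001] [ 0.544 -0.147  0.03 ]
pink_tray 0.84 [201. 248.] 2903 [0.455 0.21  0.005] [ 0.354  0.112 -0.001] [0.531 0.299 0.032]
wax_bar_green_mid 0.56 [402. 211.] 287 [ 0.588 -0.451  0.027] [ 0.569 -0.494  0.007] [ 0.611 -0.414  0.033]
powder_pot_mid 0.62 [273. 190.] 213 [ 0.646 -0.025  0.052] [ 0.622 -0.048  0.048] [ 0.669 -0.003  0.058]
marker_mid 0.58 [300. 277.] 158 [ 0.36  -0.111  0.015] [ 0.354 -0.167  0.009] [ 0.367 -0.049  0.02 ]
tape_roll_mid 0.56 [152. 198.] 281 [0.613 0.352 0.022] [ 0.577  0.303 -0.001] [0.653 0.393 0.03 ]
sand_pad_mid 0.62 [404. 186.] 212 [ 0.659 -0.452  0.014] [ 0.639 -0.48   0.003] [ 0.68  -0.425  0.02 ]
```

Run:
```python
from h import *
t=cv2.imread("pics/top0.png"); s=cv2.imread("pics/scene0.png")
a=cv2.resize(t[130:310,150:440],None,fx=2.7,fy=2.7,interpolation=cv2.INTER_CUBIC)
cv2.imwrite("pics/a.png",a[:, :800])
for n in("scene","top"):
    c=bot.capture(n); P,u,v=pts(c); I=c["image"][v,u].astype(int)
    k=(abs(P[:,0]-.41)<.06)&(abs(P[:,1]-.2)<.06)&(P[:,2]>.1)
    red=k&(I[:,0]>1.6*I[:,1])&(P[:,2]>.138)
    print(n,"hi",k.sum(),np.round(P[k].mean(0),4),"redtop",red.sum(),np.round(P[red].mean(0),4),P[red].min(0).round(4),P[red].max(0).round(4))
    f=(P[:,2]>.1)&(P[:,0]>.42)&(P[:,0]<.85)&(abs(P[:,1]+.22)<.08)
    yel=f&(I[:,0]>1.5*I[:,2])&(I[:,1]>1.3*I[:,2])
    print("yellow",yel.sum(),np.round(P[yel].mean(0),4),P[yel].min(0).round(4),P[yel].max(0).round(4))
    for x in np.arange(.44,.74,.01):
        q=f&(abs(P[:,0]-x)<.005)
        if q.sum(): print(round(x,2),q.sum(),"y",np.percentile(P[q,1],[3,50,97]).round(4),"z",np.percentile(P[q,2],[5,50,95]).round(4))
```

```text
scene hi 111 [0.4068 0.2002 0.1324] redtop 51 [0.4073 0.2012 0.15  ] [0.3945 0.1902 0.1386] [0.4225 0.2126 0.1577]
yellow 23 [ 0.4692 -0.2177  0.214 ] [ 0.4501 -0.2381  0.2087] [ 0.7558 -0.1512  0.2247]
0.45 14 y [-0.2363 -0.2275 -0.2035] z [0.2081 0.2136 0.2189]
0.46 18 y [-0.2378 -0.2194 -0.2046] z [0.2061 0.2123 0.2164]
0.47 19 y [-0.2366 -0.2125 -0.2037] z [0.2067 0.2106 0.214 ]
0.48 22 y [-0.2376 -0.2281 -0.2034] z [0.2049 0.2098 0.2136]
0.49 42 y [-0.2366 -0.2203 -0.2036] z [0.2058 0.2113 0.2191]
0.5 34 y [-0.2379 -0.2201 -0.204 ] z [0.2079 0.2159 0.2206]
0.51 41 y [-0.2385 -0.2253 -0.2049] z [0.2119 0.2169 0.2226]
0.52 23 y [-0.2373 -0.2219 -0.205 ] z [0.2115 0.2178 0.2247]
0.53 10 y [-0.2258 -0.2207 -0.2101] z [0.2099 0.2154 0.2174]
0.54 9 y [-0.2273 -0.2206 -0.2156] z [0.2074 0.2093 0.2118]
0.55 10 y [-0.227  -0.2223 -0.2165] z [0.2045 0.209  0.2124]
0.56 8 y [-0.2274 -0.2238 -0.2176] z [0.1713 0.2054 0.2089]
0.57 17 y [-0.2303 -0.2241 -0.2131] z [0.1877 0.2022 0.2122]
0.58 21 y [-0.2329 -0.2225 -0.2114] z [0.1876 0.2021 0.2103]
0.59 18 y [-0.2318 -0.2242 -0.2136] z [0.185  
[... 2081 characters left out ...]
 z [0.1851 0.197  0.2033]
0.63 21 y [-0.2314 -0.2213 -0.2113] z [0.1836 0.1931 0.1979]
0.64 25 y [-0.2307 -0.219  -0.2109] z [0.1661 0.1935 0.1977]
0.65 34 y [-0.2315 -0.217  -0.1419] z [0.1752 0.1925 0.379 ]
0.66 79 y [-0.2272 -0.1576 -0.1411] z [0.1862 0.3783 0.3937]
0.67 92 y [-0.2245 -0.1622 -0.1418] z [0.1814 0.39   0.4052]
0.68 132 y [-0.2344 -0.1724 -0.1412] z [0.1553 0.3923 0.4126]
0.69 153 y [-0.2352 -0.178  -0.1426] z [0.1665 0.3964 0.4191]
0.7 167 y [-0.2349 -0.1811 -0.1422] z [0.1728 0.3974 0.4307]
0.71 154 y [-0.2337 -0.1782 -0.1413] z [0.1857 0.4051 0.4573]
0.72 120 y [-0.2289 -0.1765 -0.1411] z [0.1998 0.4096 0.4602]
0.73 71 y [-0.1973 -0.1742 -0.1437] z [0.387  0.4116 0.4411]
```

View pics/a.png

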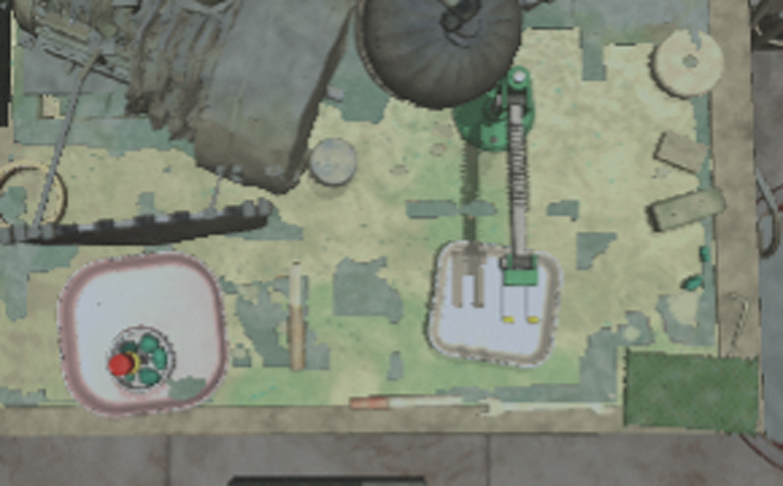

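View pics/scene0.png

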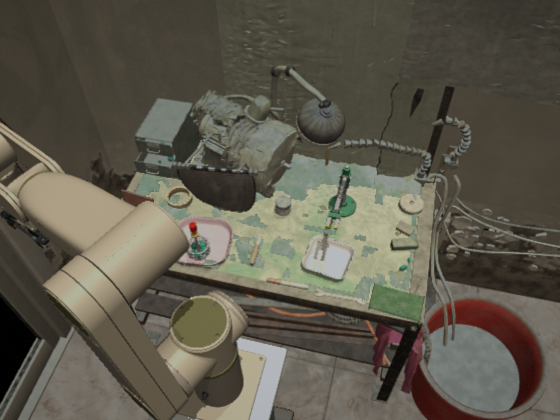

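drive_tool --series '[[[0,0,0],-1,1],[[0,0,0],-1,1],[[0,0,0],-1,1],[[0,0,0],-0.11,1],[[-0.5,-0.8,0],0,1],[[-0.5,-0.8,0],0,1],[[-0.5,-0.8,0],0,1],[[-0.5,-0.8,0],0,1]]'

```text
time_s: 2.17
tool_pos: [0.2724, 0.4392, 0.2185]
ee_rot: [0.001, 1.0, -0.0, 0.0]
force: [-0.0, 0.4, 1.5]
finger_gap: 1.001
grasp_force: 0.0
```

drive_tool --series '[[[-0.5,-0.8,0],0,1],[[-0.5,-0.8,0],0,1],[[-0.5,-0.8,0],0,1],[[-0.5,-0.8,0],0,1],[[-0.5,-0.8,0],0,1],[[-0.5,-0.8,0],0,1],[[0,0,0],0,1],[[0,0,0],0,1]]'

```text
time_s: 2.83
tool_pos: [0.393, 0.2469, 0.2188]
ee_rot: [0.004, 1.0, 0.0, 0.0]
force: [0.3, -0.1, -0.0]
finger_gap: 1.003
grasp_force: 0.0
```

drive_tool --series '[[[-0.2,-0.56,0],0,1],[[-0.2,-0.55,0],0,1],[[0,0,0.5],0,1],[[0,0,0.5],0,1],[[0,0,0.5],0,1],[[0,0,0.5],0,1],[[0,0,0.5],0,1],[[0,0,0],0,1]]'

```text
time_s: 3.5
tool_pos: [0.4046, 0.2043, 0.1145]
ee_rot: [0.0, 1.0, -0.001, -0.003]
force: [-0.3, -0.3, -1.0]
finger_gap: 1.0
grasp_force: 0.0
```

Run:
```python
from h import *
s=bot.get_state(); print(s["tool_pos"],s["force"])
c=bot.capture("scene"); t=bot.capture("top")
f=lambda i: cv2.resize(i["image"][190:290,140:240,::-1],None,fx=4,fy=4,interpolation=cv2.INTER_CUBIC)
cv2.imwrite("pics/g.png",np.hstack([f(c),f(t)]))
```

```text
[0.40462738 0.20433761 0.11445058] [-0.30818766 -0.26529304 -0.97972028]
```

View pics/g.png

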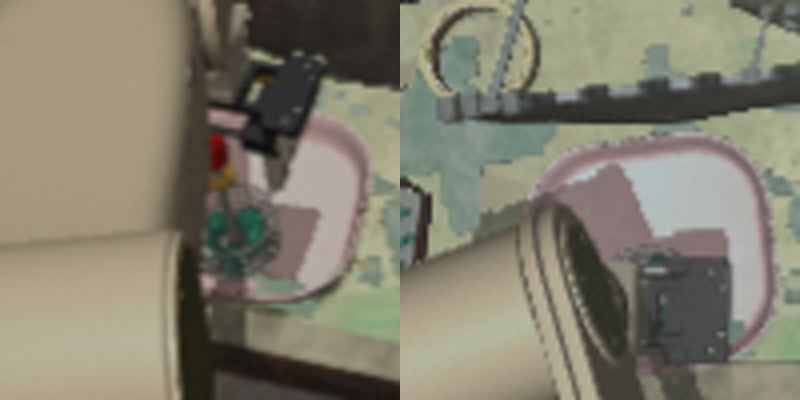

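drive_tool --series '[[[-0.12,0,-0.1],0,1],[[0,0,0],0,1],[[0,0,0],0,-1],[[0,0,0],0,-1],[[0,0,0],0,-1],[[0,0,0],0,-1],[[0,0,0],0,-1],[[0,0,0],0,-1]]'

```text
time_s: 4.27
tool_pos: [0.4127, 0.204, 0.1226]
ee_rot: [0.0, 1.0, -0.0, -0.0]
force: [-0.1, -0.6, 0.8]
finger_gap: 0.62
grasp_force: 0.0
```

drive_tool --series '[[[0,0,0],0,-1],[[0,0,0],0,-1],[[0,0,0],0,-1],[[0,0,0],0,-1]]'

```text
time_s: 4.6
tool_pos: [0.4127, 0.204, 0.1226]
ee_rot: [0.0, 1.0, -0.0, -0.0]
force: [-0.4, -0.3, 0.6]
finger_gap: 0.329
grasp_force: 0.0
```

drive_tool --series '[[[0.08,0,0.08],0,-1],[[0,0,0],0,-1],[[0,0,0],0,-1],[[0,0,0],0,-1],[[0,0,0],0,-1],[[0,0,0],0,-1],[[0,0,0],0,-1],[[0,0,0],0,-1]]'

```text
time_s: 5.27
tool_pos: [0.4099, 0.2044, 0.1198]
ee_rot: [0.0, 1.0, 0.0, 0.0]
force: [1.2, 5.1, 3.0]
finger_gap: 0.252
grasp_force: 30.0
```

drive_tool --series '[[[0,0,-0.2],0,-1],[[0,0,-0.3],0,-1],[[0,0,-0.5],0,-1],[[0,0,-0.5],0,-1],[[0,0,-0.5],0,-1],[[0,0,-0.5],0,-1],[[0,0,-0.5],0,-1],[[0,0,-0.5],0,-1]]'

```text
time_s: 5.93
tool_pos: [0.4084, 0.2031, 0.2597]
ee_rot: [0.0, 1.0, -0.001, -0.001]
force: [0.8, 0.1, -8.7]
finger_gap: 0.253
grasp_force: 30.0
```

drive_tool --series '[[[0,0,0],0,-1],[[0,0,0],0,-1],[[0,0,0],0,-1],[[0,0,0],0,-1],[[0,0,0],0,-1],[[0,0,0],0,-1]]'

```text
time_s: 6.43
tool_pos: [0.4089, 0.2038, 0.2581]
ee_rot: [0.0, 1.0, -0.0, -0.001]
force: [-0.4, -0.1, -8.3]
finger_gap: 0.253
grasp_force: 30.0
```

Run:
```python
from h import *
s=bot.get_state(); print(s["tool_pos"],s["force"],s["wrist_torque"])
```

```text
[0.40894267 0.20375249 0.25807812] [-0.43699103 -0.13058724 -8.29267673] [0.09781865 0.00630341 0.02954925]
```

drive_tool --series '[[[0,-0.3,0],0,-1],[[0,-0.6,0],0,-1],[[0,-0.8,0],0,-1],[[0,-0.8,0],0,-1],[[0,-0.8,0],0,-1],[[0,-0.8,0],0,-1],[[0,-0.8,0],0,-1],[[0,-0.8,0],0,-1]]'

```text
time_s: 7.1
tool_pos: [0.409, -0.0254, 0.2591]
ee_rot: [-0.0, 1.0, 0.0, -0.0]
force: [1.1, -0.4, -9.0]
finger_gap: 0.254
grasp_force: 30.0
```

drive_tool --series '[[[0,-0.8,0],0,-1],[[0,-0.8,0],0,-1],[[0,-0.8,0],0,-1],[[0,-0.8,0],0,-1],[[0,-0.8,0],0,-1],[[0,-0.5,0],0,-1],[[0,-0.3,0],0,-1],[[0,0,0],0,-1]]'

```text
time_s: 7.77
tool_pos: [0.409, -0.218, 0.2588]
ee_rot: [0.001, 1.0, -0.0, -0.001]
force: [-0.0, 1.2, -8.0]
finger_gap: 0.256
grasp_force: 30.0
```

drive_tool --series '[[[0,0,0],0,-1],[[0,0,0],0,-1],[[0,0,0],0,-1]]'

```text
time_s: 8.02
tool_pos: [0.4097, -0.2148, 0.2594]
ee_rot: [-0.001, 1.0, 0.0, -0.0]
force: [-0.1, 0.5, -8.3]
finger_gap: 0.253
grasp_force: 30.0
```

Look at basket versus fork from both cameras.

Run:
```python
from h import *
s=bot.get_state(); print(s["tool_pos"],s["force"])
im=[]
for n in("scene","top"):
    c=bot.capture(n); P,u,v=pts(c); I=c["image"][v,u].astype(int)
    near=(abs(P[:,1]+.218)<.06)&(P[:,0]>.35)&(P[:,0]<.54)
    red=near&(I[:,0]>1.7*I[:,1])&(I[:,0]>1.7*I[:,2])&(P[:,2]>.15)
    yel=near&(I[:,0]>1.4*I[:,2])&(I[:,1]>1.3*I[:,2])&(P[:,2]>.19)
    for k,m in(("red",red),("yel",yel)):
        print(n,k,m.sum(), np.percentile(P[m],[0,50,100],0).round(4) if m.any() else "")
    b=near&(P[:,2]>.05)&(P[:,2]<.19)&(P[:,0]<.46)
    print("basket",b.sum(),np.percentile(P[b],[2,50,98],0).round(4))
    f=near&(P[:,2]>.2)&(P[:,2]<.228)&(P[:,0]>.445); print("fork",f.sum(),np.percentile(P[f],[1,50,99],0).round(4))
    x0,y0=(285,170) if n=="scene" else (295,180)
    im.append(cv2.resize(c["image"][y0:y0+100,x0:x0+100,::-1],None,fx=4,fy=4,interpolation=cv2.INTER_CUBIC))
cv2.imwrite("pics/m.png",np.hstack(im))
```

```text
[ 0.4096983  -0.2148463   0.25935358] [-0.0919209   0.53086486 -8.33117357]
scene red 87 [[ 0.3948 -0.2285  0.2618]
 [ 0.4024 -0.2167  0.2897]
 [ 0.4205 -0.2053  0.3095]]
scene yel 539 [[ 0.3504 -0.278   0.2367]
 [ 0.3769 -0.2525  0.4708]
 [ 0.43   -0.1759  0.6733]]
basket 510 [[ 0.3722 -0.2507  0.1416]
 [ 0.4067 -0.2175  0.1602]
 [ 0.4434 -0.1809  0.1867]]
fork 25 [[ 0.4771 -0.2328  0.2063]
 [ 0.4989 -0.2095  0.2143]
 [ 0.5097 -0.203   0.2202]]
top red 0 
top yel 12 [[ 0.4413 -0.228   0.212 ]
 [ 0.4574 -0.2042  0.216 ]
 [ 0.4601 -0.1657  0.617 ]]
basket 91 [[ 0.3872 -0.2198  0.1423]
 [ 0.4067 -0.1902  0.1582]
 [ 0.446  -0.1765  0.1872]]
fork 271 [[ 0.4574 -0.2356  0.2073]
 [ 0.4987 -0.2186  0.2147]
 [ 0.5378 -0.2014  0.2256]]
```

View pics/m.png

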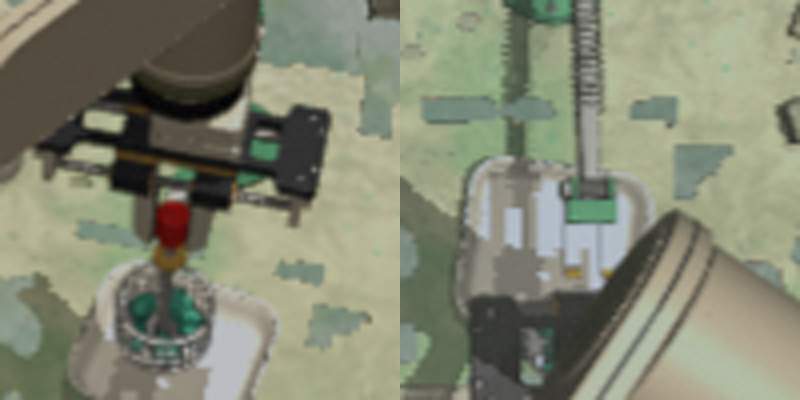

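drive_tool --series '[[[0,-0.08,0.15],0,-1],[[0,0,0.2],0,-1],[[0,0,0],0,-1],[[0,0,0],0,-1],[[-0.2,0,0],0,-1],[[-0.2,0,0],0,-1],[[0,0,0],0,-1],[[0,0,0],0,-1]]'

```text
time_s: 8.78
tool_pos: [0.4261, -0.2191, 0.2456]
ee_rot: [-0.0, 1.0, -0.0, -0.0]
force: [-0.6, 0.1, -8.0]
finger_gap: 0.251
grasp_force: 30.0
```

Run:
```python
from h import *
s=bot.get_state(); print(s["tool_pos"],s["force"],s["ee_rot"])
```

```text
[ 0.42611102 -0.21914502  0.24559999] [-0.56350049  0.10968738 -8.00628491] [-2.76646505e-04  9.99999961e-01 -1.67874359e-05 -3.69426435e-05]
```

drive_tool --series '[[[-0.15,0.02,0],0,-1],[[-0.15,0,0],0,-1],[[-0.15,0,0],0,-1],[[-0.15,0,0],0,-1],[[-0.15,0,0],0,-1],[[-0.15,0,0],0,-1],[[-0.15,0,0],0,-1],[[-0.15,0,0],0,-1]]'

```text
time_s: 9.45
tool_pos: [0.4742, -0.2184, 0.2454]
ee_rot: [0.0, 1.0, 0.0, -0.0]
force: [1.3, -0.1, -8.8]
finger_gap: 0.251
grasp_force: 30.0
```

drive_tool --series '[[[-0.05,0,0],0,-1],[[0,0,0],0,-1],[[0,0,0],0,-1],[[0,0,0],0,-1]]'

```text
time_s: 9.78
tool_pos: [0.4753, -0.2184, 0.2454]
ee_rot: [0.0, 1.0, 0.0, -0.0]
force: [0.3, 0.2, -8.5]
finger_gap: 0.252
grasp_force: 30.0
```

Run:
```python
from h import *
s=bot.get_state(); print(s["tool_pos"],s["force"])
im=[]
for n in("scene","top"):
    c=bot.capture(n); P,u,v=pts(c); I=c["image"][v,u].astype(int)
    near=(abs(P[:,1]+.218)<.06)&(P[:,0]>.35)&(P[:,0]<.56)
    red=near&(I[:,0]>1.7*I[:,1])&(I[:,0]>1.7*I[:,2])&(P[:,2]>.15)
    f=near&(P[:,2]>.2)&(P[:,2]<.228)&(P[:,0]>.445)
    b=near&(P[:,2]>.05)&(P[:,2]<.18)
    for k,m in(("red",red),("fork",f),("basket",b)):
        if m.any(): print(n,k,m.sum(), np.percentile(P[m],[2,50,98],0).round(4).tolist())
    x0,y0=(285,165) if n=="scene" else (295,180)
    im.append(cv2.resize(c["image"][y0:y0+80,x0:x0+80,::-1],None,fx=5,fy=5,interpolation=cv2.INTER_CUBIC))
cv2.imwrite("pics/n.png",np.hstack(im))
```

```text
[ 0.47530255 -0.21838918  0.24537927] [ 0.31539214  0.16217018 -8.51030331]
scene red 84 [[0.4616, -0.2314, 0.2513], [0.4681, -0.2199, 0.275], [0.4824, -0.209, 0.2845]]
scene fork 97 [[0.453, -0.2382, 0.2024], [0.4711, -0.2215, 0.2106], [0.5479, -0.2029, 0.2271]]
scene basket 444 [[0.4378, -0.2549, 0.1278], [0.47, -0.2208, 0.1456], [0.5083, -0.1848, 0.1727]]
top fork 39 [[0.5206, -0.2237, 0.2057], [0.5462, -0.2178, 0.2109], [0.558, -0.2036, 0.2244]]
top basket 63 [[0.4637, -0.2167, 0.1308], [0.4838, -0.1896, 0.1465], [0.5536, -0.1817, 0.1771]]
```

View pics/n.png

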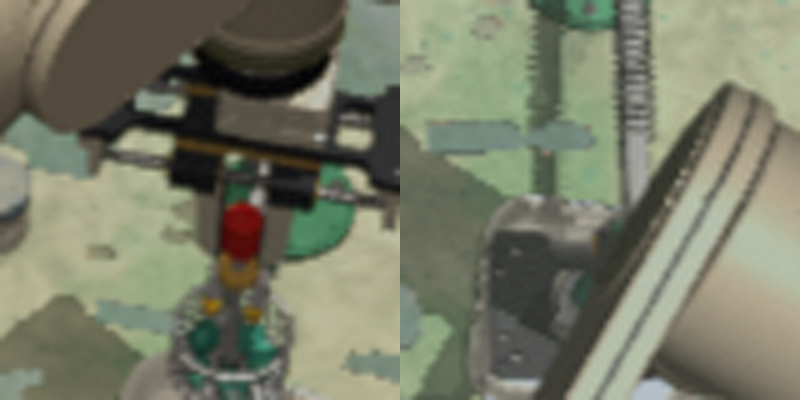

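drive_tool --series '[[[0,0,0.06],0,-1],[[0,0,0.06],0,-1],[[0,0,0.06],0,-1],[[0,0,0.05],0,-1],[[0,0,0],0,-1],[[0,0,0],0,-1]]'

```text
time_s: 10.38
tool_pos: [0.4754, -0.2183, 0.2359]
ee_rot: [0.0, 1.0, 0.0, -0.0]
force: [-0.5, -0.2, -8.9]
finger_gap: 0.253
grasp_force: 30.0
```

drive_tool --series '[[[0,0,0.03],0,-1],[[0,0,0.03],0,-1],[[0,0,0],0,-1],[[0,0,0],0,-1],[[0,0,0],0,-1]]'

```text
time_s: 10.8
tool_pos: [0.4755, -0.2184, 0.2339]
ee_rot: [0.0, 1.0, -0.0, 0.0]
force: [0.1, -0.2, -8.7]
finger_gap: 0.251
grasp_force: 30.0
```

drive_tool --series '[[[0,0,0.03],0,-1],[[0,0,0.03],0,-1],[[0,0,0],0,-1],[[0,0,0],0,-1],[[0,0,0],0,-1]]'

```text
time_s: 11.22
tool_pos: [0.4755, -0.2184, 0.2316]
ee_rot: [0.0, 1.0, -0.0, 0.0]
force: [0.3, -0.4, -7.5]
finger_gap: 0.251
grasp_force: 30.0
```

drive_tool --series '[[[0.008,0,0.04],0,-1],[[0.008,0,0.05],0,-1],[[0.008,0,0.05],0,-1],[[0.008,0,0.05],0,-1],[[0.008,0,0.05],0,-1],[[0.007,0,0.05],0,-1],[[0.007,0,0.05],0,-1],[[0.006,0,0.05],0,-1]]'

```text
time_s: 11.88
tool_pos: [0.4732, -0.2184, 0.2157]
ee_rot: [0.0, 1.0, -0.0, 0.0]
force: [-0.4, 0.5, -6.1]
finger_gap: 0.253
grasp_force: 30.0
```

drive_tool --series '[[[0.005,0,0.05],0,-1],[[0.005,0,0.05],0,-1],[[0.004,0,0.05],0,-1],[[0.004,0,0.05],0,-1],[[0.003,0,0.05],0,-1],[[0,0,0],0,-1],[[0,0,0],0,-1],[[0,0,0],0,-1]]'

```text
time_s: 12.55
tool_pos: [0.4724, -0.2184, 0.206]
ee_rot: [0.0, 1.0, 0.0, 0.0]
force: [0.5, -0.7, -4.5]
finger_gap: 0.251
grasp_force: 30.0
```

Run:
```python
from h import *
F=[]
for i in range(4):
    c=bot.capture("scene"); s=bot.get_state(); F.append(s["force"])
print(s["tool_pos"],np.mean(F,0))
P,u,v=pts(c); I=c["image"][v,u].astype(int)
near=(abs(P[:,1]+.218)<.06)&(P[:,0]>.35)&(P[:,0]<.56)
red=near&(I[:,0]>1.7*I[:,1])&(I[:,0]>1.7*I[:,2])&(P[:,2]>.1)
print(np.percentile(P[red],[2,50,98],0).round(4).tolist())
cv2.imwrite("pics/p.png",cv2.resize(c["image"][165:265,285:385,::-1],None,fx=5,fy=5,interpolation=cv2.INTER_CUBIC))
```

```text
[ 0.47235068 -0.21838457  0.20596393] [-0.14184359  0.14097667 -4.51253385]
[[0.4594, -0.231, 0.2131], [0.4658, -0.2202, 0.2352], [0.4813, -0.2083, 0.2461]]
```

View pics/p.png

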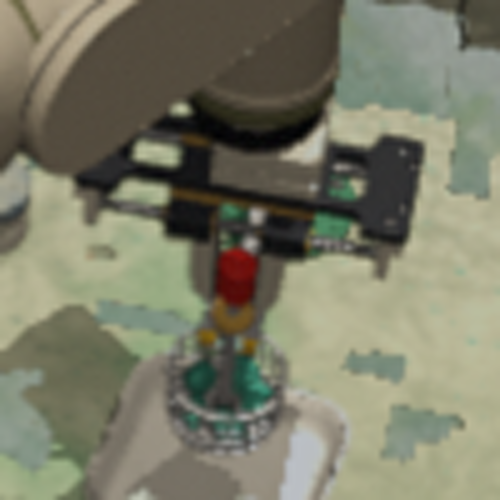

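drive_tool --series '[[[0.002,0,0.04],0,-1],[[0.002,0,0.05],0,-1],[[0.001,0,0.05],0,-1],[[0,0,0.05],0,-1],[[0,0,0.05],0,-1],[[-0.001,0,0.05],0,-1],[[-0.002,0,0.05],0,-1],[[-0.003,0,0.05],0,-1]]'

```text
time_s: 13.42
tool_pos: [0.4723, -0.2184, 0.1901]
ee_rot: [0.0, 1.0, -0.0, -0.0]
force: [-1.6, -0.5, -3.5]
finger_gap: 0.254
grasp_force: 30.0
```

drive_tool --series '[[[-0.004,0,0.05],0,-1],[[-0.004,0,0.05],0,-1],[[-0.005,0,0.05],0,-1],[[-0.005,0,0.05],0,-1],[[-0.006,0,0.05],0,-1],[[0,0,0],0,-1],[[0,0,0],0,-1],[[0,0,0],0,-1]]'

```text
time_s: 14.08
tool_pos: [0.4731, -0.2183, 0.1802]
ee_rot: [0.0, 1.0, 0.0, -0.0]
force: [-3.4, 0.1, -2.1]
finger_gap: 0.251
grasp_force: 30.0
```

Run:
```python
from h import *
F=[]
for i in range(8):
    c=bot.capture("scene"); s=bot.get_state(); F.append(s["force"])
print(s["tool_pos"],np.mean(F,0),np.std(F,0))
```

```text
[ 0.47315733 -0.21832477  0.18019105] [-3.25534092  0.60685557 -1.87409593] [0.61680826 0.19000692 0.39418354]
```

drive_tool --series '[[[0.02,0,0],0,-1],[[0,0,0],0,-1],[[0,0,0],0,-1],[[0,0,0],0,-1]]'

```text
time_s: 14.82
tool_pos: [0.4728, -0.2184, 0.1805]
ee_rot: [0.0, 1.0, -0.0, 0.0]
force: [0.2, -0.3, -2.2]
finger_gap: 0.25
grasp_force: 30.0
```

drive_tool --series '[[[0.02,0,0],0,-1],[[0,0,0],0,-1],[[0,0,0],0,-1],[[0,0,0],0,-1]]'

```text
time_s: 15.15
tool_pos: [0.4724, -0.2185, 0.1807]
ee_rot: [0.0, 1.0, -0.0, 0.001]
force: [3.3, -0.3, -1.1]
finger_gap: 0.249
grasp_force: 30.0
```

drive_tool --series '[[[0.02,0,0],0,-1],[[0,0,0],0,-1],[[0,0,0],0,-1],[[0,0,0],0,-1]]'

```text
time_s: 15.48
tool_pos: [0.4714, -0.2185, 0.1806]
ee_rot: [0.0, 1.0, -0.0, 0.001]
force: [4.7, 0.2, -0.4]
finger_gap: 0.248
grasp_force: 30.0
```

drive_tool --series '[[[-0.03,0,0],0,-1],[[-0.005,0,0.04],0,-1],[[-0.005,0,0.05],0,-1],[[-0.006,0,0.05],0,-1],[[-0.006,0,0.05],0,-1],[[0,0,0],0,-1],[[0,0,0],0,-1],[[0,0,0],0,-1]]'

```text
time_s: 16.15
tool_pos: [0.4727, -0.2183, 0.1725]
ee_rot: [0.0, 1.0, 0.0, -0.0]
force: [0.4, 0.2, -0.5]
finger_gap: 0.258
grasp_force: 30.0
```

Run:
```python
from h import *
F=[]
for i in range(8):
    c=bot.capture("scene"); s=bot.get_state(); F.append(s["force"])
print(s["tool_pos"],np.mean(F,0),np.std(F,0))
```

```text
[ 0.4727874  -0.21831809  0.17252537] [-0.44014713  0.08948409 -0.81211246] [0.39083869 0.52610971 0.45467143]
```

drive_tool --series '[[[-0.007,0,0.05],0,-1],[[-0.007,0,0.05],0,-1],[[-0.007,0,0.05],0,-1],[[0,0,0],0,-1],[[0,0,0],0,-1],[[0,0,0],0,-1]]'

```text
time_s: 17.05
tool_pos: [0.4738, -0.2184, 0.1666]
ee_rot: [0.0, 1.0, 0.0, -0.0]
force: [-1.8, -0.1, 0.2]
finger_gap: 0.252
grasp_force: 30.0
```

Run:
```python
from h import *
F=[]
for i in range(16):
    c=bot.capture("scene"); s=bot.get_state(); F.append(s["force"])
print(s["tool_pos"],np.mean(F,0),np.std(F,0),s["wrist_torque"])
cv2.imwrite("pics/q.png",cv2.resize(c["image"][165:265,285:385,::-1],None,fx=5,fy=5,interpolation=cv2.INTER_CUBIC))
```

```text
[ 0.47376485 -0.21836331  0.16659384] [-1.56523676  0.12050328 -0.33557085] [0.50080146 0.58409048 0.5168281 ] [ 0.04433702  0.33634413 -0.01907162]
```

View pics/q.png

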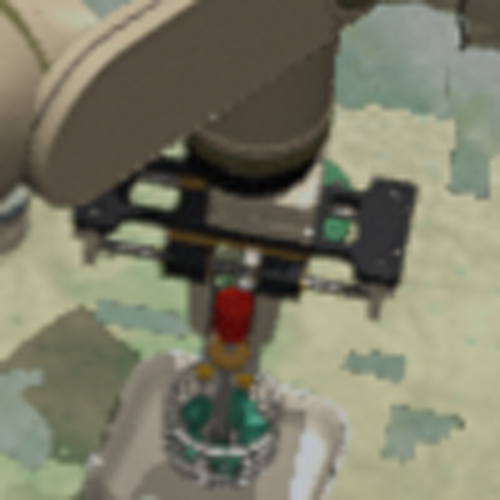

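drive_tool --series '[[[0.01,0,0.04],0,-1],[[0,0,0],0,-1],[[0,0,0],0,-1],[[0,0,0],0,-1],[[0,0,0],0,-1]]'

```text
time_s: 18.27
tool_pos: [0.4737, -0.2185, 0.1653]
ee_rot: [0.0, 1.0, -0.0, 0.0]
force: [1.4, -0.3, -0.1]
finger_gap: 0.253
grasp_force: 30.0
```

drive_tool --series '[[[0,0,0],0,-0.3],[[0,0,0],0,-0.3],[[0,0,0],0,-0.3],[[0,0,0],0,0],[[0,0,0],0,0.3],[[0,0,0],0,0.6],[[0,0,0],0,0.6],[[0,0,0],0,0.6]]'

```text
time_s: 18.93
tool_pos: [0.4734, -0.2184, 0.165]
ee_rot: [0.0, 1.0, 0.0, -0.0]
force: [1.3, 0.2, 0.4]
finger_gap: 0.662
grasp_force: 0.0
```

Run:
```python
from h import *
s=bot.get_state(); print(s["tool_pos"],s["force"],s["finger_gap"],s["grasp_force"])
c=bot.capture("scene"); P,u,v=pts(c); I=c["image"][v,u].astype(int)
near=(abs(P[:,1]+.218)<.06)&(P[:,0]>.35)&(P[:,0]<.56)
red=near&(I[:,0]>1.7*I[:,1])&(I[:,0]>1.7*I[:,2])&(P[:,2]>.1)
print(np.percentile(P[red],[2,50,98],0).round(4).tolist())
```

```text
[ 0.4733611  -0.21836934  0.16499021] [1.28028137 0.16418054 0.42075479] 0.6615036279750195 0.0
[[0.4596, -0.2304, 0.148], [0.4665, -0.2212, 0.1933], [0.5173, -0.2111, 0.2038]]
```

drive_tool --series '[[[0,0,-0.1],0,0.8],[[0,0,-0.2],0,0.8],[[0,0,-0.4],0,0.8],[[0,0,-0.6],0,0.8],[[0,0,-0.6],0,0.8],[[0,0,-0.6],0,0.8],[[0,0,0],0,0.8],[[0,0,0],0,0.8]]'

```text
time_s: 19.65
tool_pos: [0.4745, -0.219, 0.2678]
ee_rot: [0.0, 1.0, -0.001, 0.002]
force: [0.6, 1.1, 0.2]
finger_gap: 0.902
grasp_force: 0.0
```

drive_tool --series '[[[0.8,0,0],0,0.8],[[0.8,0,0],0,0.8],[[0,0,0],0,0.8],[[0,0,0],0,0.8],[[0,0,0],0,0.8],[[0,0,0],0,0.8],[[0,0,0],0,0.8],[[0,0,0],0,0.8]]'

```text
time_s: 20.32
tool_pos: [0.4099, -0.2183, 0.2649]
ee_rot: [-0.0, 1.0, 0.0, -0.0]
force: [-0.3, -0.5, -0.2]
finger_gap: 0.9
grasp_force: 0.0
```

Run:
```python
from h import *
im=[]
for n in("scene","top"):
    c=bot.capture(n)
    x0,y0=(285,165) if n=="scene" else (295,180)
    im.append(cv2.resize(c["image"][y0:y0+100,x0:x0+100,::-1],None,fx=4,fy=4,interpolation=cv2.INTER_CUBIC))
cv2.imwrite("pics/z.png",np.hstack(im)); print(bot.get_state()["tool_pos"])
```

```text
[ 0.40975858 -0.21830987  0.26489963]
```

View pics/z.png

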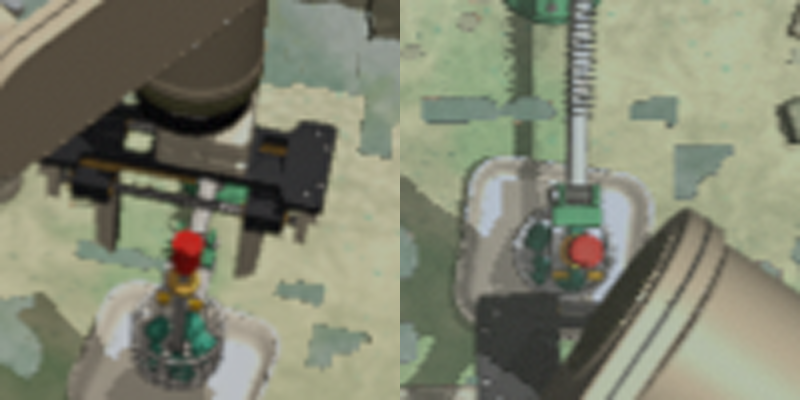

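The basket hangs in the fork: the knob is at about (187,245) in the scene half, with the collar behind the yellow lips. The gripper is clear of it.

```bash
python3 -c "
from plant import bot
print(bot.finish_job())"
```

```text
the job is handed in; nothing more can be done
None
```

The basket hangs seated on the fork over the white tray with the arm sunk, and the gripper let go and moved clear; the job was handed in at about 20 s, but no verdict came back.

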